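# Cap a specimen jar on the pedal press

### The arm

A 6-joint arm with a two-finger parallel gripper is mounted at the origin on a cart in front of the work surface, level with it; the furniture and walls round the work are solid. World frame = base frame: x ahead of the robot, y to its left, z up, the work surface at z = 0. Lengths are in mm, angles in rad, forces in N, time in s.
With the tool pointing down it reaches from about 400 to 925 mm from the base axis. Payload 12.5 kg.
Tool frame: the origin (TCP) lies at the very end of the fingers, on their centre line; the grasp point (between the pads) lies grip_depth behind it (grip_depth is the distance from the TCP to the grasp point, in mm); z points along the fingers, y is the line along which they close (so a half turn about z gives the same grasp; the last joint's range is limited). The gripper opens to 95 mm and grips with 3 to 60 N. Pads are 20 mm wide; open, the fingers measure 119 mm over their backs; the gripper's body (75 mm by 180 mm) begins 59 mm behind the grasp point.
Start: joints at [1.07, 0.491, 1.559, -0, 1.092, -0.106], TCP at [240.375, 576.946, 214.661] pointing down, gripper open.
Joint ranges: [-3.1, 3.1], [-0.84, 2.19], [0.05, 2.79], [-1.13, 4.28], [0.06, 2.93], [-2.69, 2.69]. Speed limits (rad/s): [2.22, 2.22, 2.79, 3.14, 3.14, 3.14].

### API

Orientations are given as [roll, pitch, yaw] about the fixed x, y, z axes, in that order (R = Rz(yaw) Ry(pitch) Rx(roll)).
In Python, from cell import state, read_camera, job_done, grip_depth gives the robot as it stands.
- The arm moves only by the tool drive_tool, never from a script. Its argument "targets" is a list of rows, each an object with "jaw": the opening, from 0 (shut) to 1 (fully open); "travel": the shift along the tool's x, y, z in m, a list of three; "twist": the turn about the tool's z in rad. In form: [{"jaw": jaw, "travel": [tx, ty, tz], "twist": twist}, ...]. A call has 1 to 8 rows; each row is the pose to reach, as a shift and turn from the pose commanded when the call began, along the tool's axes at that moment; what a row does not reach only later rows make up. A row lasts 1/12 s, in which the tool goes at most 41.7 mm and 7.16 degrees, less where a joint would pass 70% of its speed; a pose out of reach is approached as far as the arm can. A call with a gripper value outside its range is refused whole. The fingers move at their own pace and stop on an object; the grip force is fixed at half the most. Time passes only in rows, so rows that repeat a pose let the fingers close. It gives the time, the measured TCP pose, the force, the opening and the grip force at its end, in the units of the state.
- state(): the state, without advancing time (a new reading comes with each control period).
- read_camera(name): name is "scene" or "top" or "wrist"; returns a dict with "frame" (480x640x3 uint8, red, green, blue), "fx", "fy", "cx", "cy" (pixels), "R" (3x3) and "t" (3): a world point X has camera coordinates R X + t. Camera axes: x right, y down, z forward; pixel columns grow to the right and rows downward; lengths in mm; the calibration is good to about 2 mm. A picture is of the moment at which its call begins. There is no depth.
- job_done(): hands the job in; it is judged then, once.
The state is a dict: "t": time; "joints": joint angles; "qvel": joint speeds; "tau": joint torques, N m; "eef_pos": TCP position; "tcp_rot": TCP orientation; "ft_force": force on the tool from outside, world axes, zero at the start; "moment": the same for the moment, N m; "opening": opening from 0.0 (shut) to 1.0 (fully open); "grip_force": force on a finger pad.
Only numpy, scipy, OpenCV 4.12 (cv2) and the standard library are available. Lean on these libraries where they do the work, as an engineer would, in place of code of your own. Each camera call takes 0.05 s, during which the arm holds its last target. There are 200 camera calls.

### The job

Snap the proud cap of the amber specimen jar fully home with the pedal press: stand the jar upright in the blue nest of the drawn-out loading slide, push the slide home under the ram, and press the pedal down until it comes up solid against its stop, without crushing the jar. Then let the pedal rise and draw the slide fully out again, with the capped jar standing in its nest; leave the other things where they are.

Things in the scene. Friction and masses are not known exactly. Their poses are not given: they have to be found in the camera images.
- press: Fixed bench press: grey casting 230 x 122 mm, two columns, red rocker, 235 mm high. Origin on the bench under the ram; x to its back, y left, z up. Its head (front face 19 mm before the ram axis, 78 mm wide, underside 119 to 131 mm up) holds the white ram. The head's height is set anew by 0 to 4 mm each run and not reported, so the pedal angle at which the cap comes home varies.
- slide (a joint): Loading slide in the press base, m: 0 = fully home (nest under the ram), 0.08 = fully drawn out along the press's -x, towards the robot. About 2.5 N of friction; it stays where it is left.
- nest (a point): Centre of the floor of the blue cup on the slide in which the jar stands, 26 mm above the bench. The cup is 51 mm wide inside, 8 mm deep, 64 mm outside. Axes as the press.
- slide_knob (a point): Middle of the black upright knob at the front of the slide, 48 mm above the bench: 20 mm across, 34 to 62 mm above the bench, 75 mm in front of the nest centre, on a 50 mm wide aluminium plate whose top is 23 mm up. To be pinched from above.
- pedal (a joint): Spring pedal, rad: 0 = up (rest), grows as it is pressed down. Cross shaft 39 mm behind the ram axis, 50 mm above the bench; pad 130 mm in front of the shaft. At 0 the arm stands 0.2 rad above level, at 0.2 it is level. With no jar it ends at 0.40; with the jar it comes up solid between 0.22 and 0.36. It rises by itself.
- pedal_pad (a point): Top centre of the black ribbed pedal pad, 57 x 45 mm, right of the slide (90 mm to the press's -y), about 85 mm up at rest; moves with the pedal. Pushes back 4 to 6 N by its spring, about 13 N while the cap is driven down, then comes up solid when the cap is home. 18 to 25 N is a firm press; at about 40 N (120 N on the jar) the jar cracks.
- jar: Jar to be capped: amber glass, white paper band, round, 44 mm across up to 41 mm height, about 0.1 kg; its ribbed white snap cap, 41 mm across, stands 4 to 5 mm proud (a gap shows below it), so the jar is 66 to 67 mm high, 62 mm once capped. Origin: centre of the underside, z up. Grip the glass, not the cap.
- cap (a joint): How far the snap cap of the jar has been pushed down, m: 0 = fully proud, 0.005 = home on the jar. It needs about 24 N straight down on the cap to move and stays where it is left.
- jar_done: A finished jar of the same kind, its cap already home (62 mm high); bystander. Origin: centre of the underside.
- dropper_red: Dropper bottle with a red rubber bulb, 35 mm across, 108 mm high, standing; bystander. Origin: centre of the underside.
- microscope_foot (a point): Point on the bench under the middle of the big fixed microscope to the left of the press: it fills about 220 mm to the front and 200 mm to the back of this point and 120 mm to either side, up to about 0.55 m; its eyepieces overhang in front at 0.38 to 0.45 m height. Keep the wrist clear of it: swing round in front with the arm drawn in.
There are look-alikes about, which are no part of the job. Leave any brown or pink look-alike of the jar alone.

How it is judged (in metres and radians):
On the way, in this order (a step that is already met when the one before it is completed fails the run):
1. the jar stands upright in the nest of the drawn-out slide, let go, its cap still proud (horizontal distance between jar and nest below 0.005 m and z of jar in the frame of nest below 0.003 m and angle between jar's own z axis and vertical below 0.06 rad and contact force between the fingers and jar below 0.1 N and value of joint slide above 0.055 m and value of joint cap below 0.002 m), for 0.2 s.
2. the slide is home with the jar in the nest under the ram, the cap still proud (value of joint slide below 0.004 m and horizontal distance between jar and nest below 0.005 m and z of jar in the frame of nest below 0.003 m and value of joint cap below 0.002 m), for 0.2 s.
3. the pedal is pressed down to its stop: the cap is home (value of joint cap above 0.0043 m and value of joint pedal above 0.2 rad and value of joint slide below 0.004 m), for 0.2 s.
At the end, for the whole second after the job is handed in: The cap is home on the jar (pushed down at least 4.3 of its 5 mm), the pedal is up (under 0.03 rad), the slide is drawn out (over 70 of 80 mm), and the jar stands upright and at rest in the nest (within 5 mm of its centre, tilt under 0.06 rad) (value of joint cap above 0.0043 m and value of joint pedal below 0.03 rad and value of joint slide above 0.07 m and horizontal distance between jar and nest below 0.005 m and z of jar in the frame of nest below 0.003 m and angle between jar's own z axis and vertical below 0.06 rad and linear speed of jar below 0.02 m/s); the robot touches nothing.
It fails at once if the jar is crushed on the slide (more than 120 N) (contact force between jar and press above 120 N).
It fails at once if the jar is tipped over (angle between jar's own z axis and vertical above 0.6 rad).
It fails at once if the finished jar or the dropper bottle is moved by more than 30 mm (distance of any of jar_done, dropper_red from where it was at the start of the episode above 0.03 m).
It also fails if it takes over 67 s, if anything falls off the work surface, if the arm or the gripper's body presses on something with over 40 N, if the wrist force passes 120 N, or if a joint passes its speed limit or range.

## Working session

There is one attempt and no reset: what is moved stays moved. The work goes in short steps, Python scripts to look and compute and a tool call to move; the robot and the scene stay as the last step left them, time stands still between calls to the robot, and variables do not carry over. Pictures are saved under pics/ and viewed, at most 10 in all, crops included, and the job is handed in when it is done.

Besides the shell and the picture viewer there is one more tool, called after "Emit:" in YAML: its name, and indented under it one key for each argument. drive_tool: Moves the arm, as the interface text tells. Its arguments: {"type":"object","properties":{"targets":{"type":"array"}},"required":["targets"]}

```bash
mkdir -p pics; ls; cat > h.py <<'E'
import numpy as np, cv2
from cell import state, read_camera, job_done, grip_depth
def ray(c,u,v):
    d=np.array([(u-c['cx'])/c['fx'],(v-c['cy'])/c['fy'],1.]); R=np.array(c['R']); 
    return -R.T@np.array(c['t']), R.T@d
def onplane(c,u,v,z):
    o,d=ray(c,u,v); return o+d*(z-o[2])/d[2]
def proj(c,X):
    p=np.array(c['R'])@np.array(X,float)+np.array(c['t']); return c['fx']*p[0]/p[2]+c['cx'], c['fy']*p[1]/p[2]+c['cy']
def save(c,n): cv2.imwrite('pics/'+n+'.png',cv2.cvtColor(c['frame'],cv2.COLOR_RGB2BGR))
E
python3 - <<'E'
from h import *
print(state(), grip_depth)
for n in ('scene','top'):
    c=read_camera(n); save(c,n+'0'); print(n,c['fx'],ray(c,c['cx'],c['cy']))
E
```

```text
pics
{'t': 0.0, 'joints': array([ 1.07039680e+00,  4.91581297e-01,  1.55952236e+00,  7.33570040e-06,
        1.09169984e+00, -1.05625915e-01]), 'qvel': array([-0.00050757,  0.00063907, -0.00089747,  0.00016465, -0.00028688,
       -0.00019913]), 'tau': array([ 2.86881921e-03, -6.12672687e+01, -2.58178926e+01,  6.93400763e-02,
        4.81777894e-02, -1.62498009e-04]), 'eef_pos': array([240.23190963, 576.68370791, 214.0231446 ]), 'tcp_rot': array([-3.14038925e+00, -1.34127635e-04,  2.74681557e+00]), 'ft_force': array([ 0.24124183, -0.47353515, -0.33660484]), 'moment': array([0.01031968, 0.04698732, 0.0766378 ]), 'grip_force': 0.0, 'opening': 1.0033998477301735} 18.8
scene 458.9952615307757 (array([ 385.11844081, -673.32409935, 1013.30521986]), array([ 0.12889338,  0.49239096, -0.86077735]))
top 469.6470285278966 (array([  45.45543337, -231.05109788,  876.3752024 ]), array([ 0.4916486 ,  0.1156439 , -0.86308061]))
```

View pics/scene0.png

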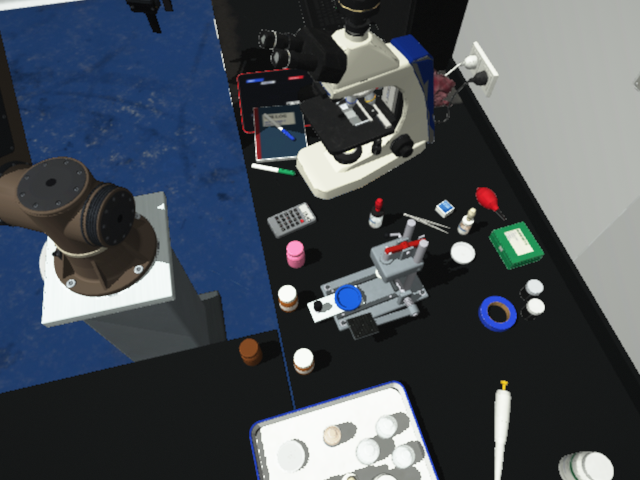

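View pics/top0.png

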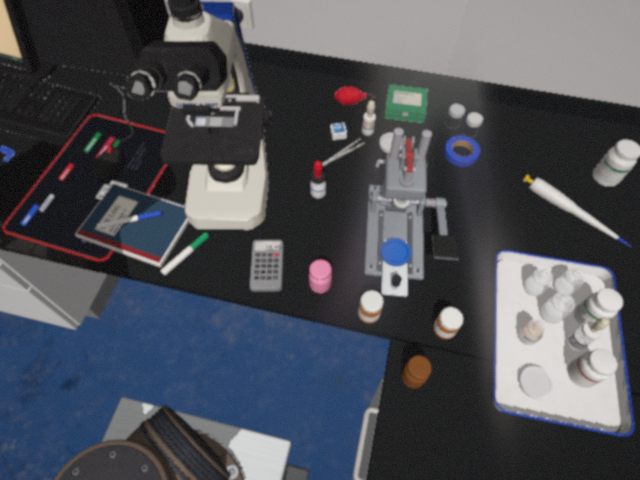

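The pictures show two amber jars with white caps: A at scene (288,298) / top (370,306) and B at scene (304,361) / top (448,322). One of them is the proud jar and the other the finished one. The look-alikes are pink at scene (295,254) and brown at (251,351). The nest is at scene (348,298) and the pedal at (362,326). I'll check A and B in a close crop.

```bash
python3 - <<'E'
import cv2,numpy as np
s=cv2.imread('pics/scene0.png');t=cv2.imread('pics/top0.png')
z=lambda im,u,v:cv2.resize(im[v-24:v+24,u-32:u+32],(400,300),interpolation=cv2.INTER_CUBIC)
cv2.imwrite('pics/crop0.png',np.vstack([np.hstack([z(s,288,298),z(s,304,361)]),np.hstack([z(t,370,306),z(t,448,322)])]))
E
```

```text
(no output)
```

View pics/crop0.png

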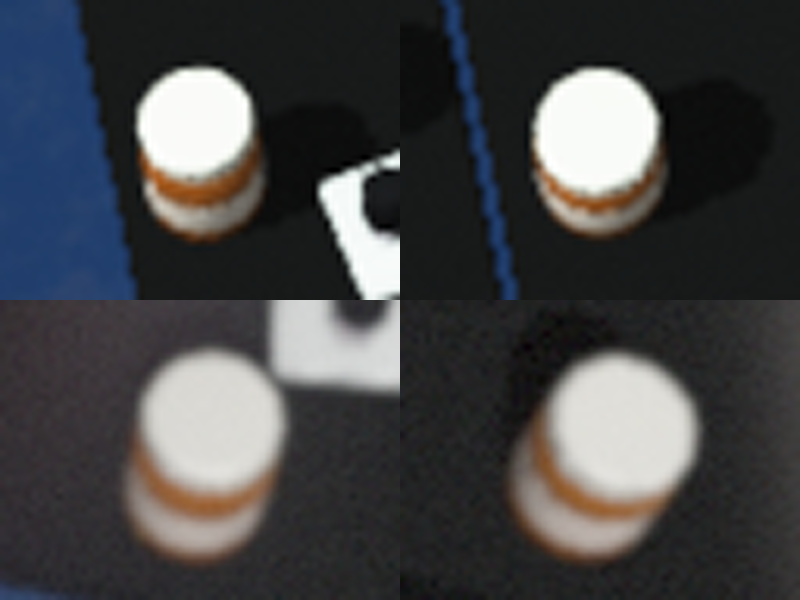

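Both crops show the white cap with an amber ring below it, and the difference isn't clear by eye. I'll measure the cap heights across the two views, along with the nest, knob and pad.

```bash
cat >> h.py <<'E'
def blob(c,mask,u,v,r=20):
    m=np.zeros_like(mask); m[v-r:v+r,u-r:u+r]=mask[v-r:v+r,u-r:u+r]
    n,l,s,ce=cv2.connectedComponentsWithStats(m.astype(np.uint8)); i=1+np.argmax(s[1:,4])
    cn,_=cv2.findContours((l==i).astype(np.uint8),0,1); k=cv2.convexHull(max(cn,key=cv2.contourArea))
    return cv2.fitEllipse(k), s[i,4]
def tri(rs):
    A=np.zeros((3,3));b=np.zeros(3)
    for o,d in rs:
        d=d/np.linalg.norm(d);P=np.eye(3)-np.outer(d,d);A+=P;b+=P@o
    X=np.linalg.solve(A,b); return X,[np.linalg.norm(np.cross(X-o,d/np.linalg.norm(d))) for o,d in rs]
E
python3 - <<'E'
from h import *
cs={n:read_camera(n) for n in('scene','top')}
th={'scene':225,'top':185}
def go(name,mk,ps,r=22):
    rs=[]
    for n,(u,v) in zip(('scene','top'),ps):
        c=cs[n]; f=c['frame'].astype(int); e,a=blob(c,mk(f,n),u,v,r); rs.append(ray(c,*e[0])); print(name,n,np.round(e[0],1),np.round(e[1],1),a)
    X,res=tri(rs); print(name,X.round(1),np.round(res,1))
    return X
white=lambda f,n:(f.min(2)>(th[n]))&(f.max(2)-f.min(2)<30)
blue=lambda f,n:(f[...,2]>f[...,0]+70)&(f[...,2]>100)
go('A',white,[(288,292),(370,300)],14)
go('B',white,[(304,356),(448,318)],14)
X=go('nest',blue,[(348,298),(395,251)],22)
for n,c in cs.items(): save(c,n+'1')
s=cv2.imread('pics/scene1.png');t=cv2.imread('pics/top1.png')
z=lambda im,u,v:cv2.resize(im[v-60:v+60,u-80:u+80],(800,600),interpolation=cv2.INTER_CUBIC)
cv2.imwrite('pics/pressS.png',z(s,360,300));cv2.imwrite('pics/pressT.png',z(t,405,240))
E
```

```text
A scene [286.6 293. ] [15.  17.6] 212
A top [371.7 301. ] [19.5 20.2] 318
A [ 414.  -247.5   64.1] [0.2 0.2]
B scene [302.9 357.4] [17.7 18.9] 269
B top [451.4 318. ] [19.4 21.7] 339
B [ 417.7 -397.1   59.3] [0.3 0.3]
nest scene [347.6 297.1] [26.1 27.7] 575
nest top [395.6 251.6] [26.6 30.6] 645
nest [ 549.9 -276.2   31.2] [0.3 0.3]
```

View pics/pressT.png

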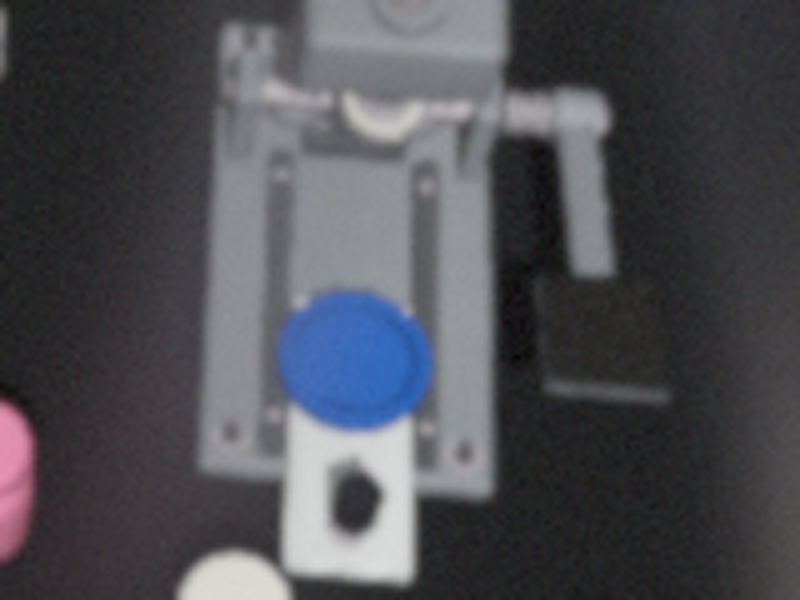

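View pics/pressS.png

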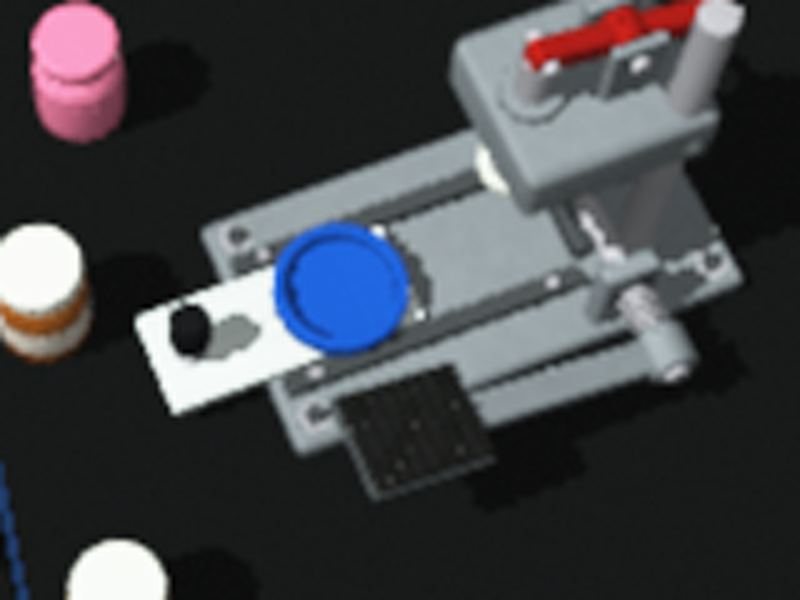

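A is the proud jar: its cap top measures about 5 mm higher than B's, and the amber band under its cap is wider. B is the finished one. In the press crops, the knob top is at about scene (318,304) and top (397,278). The pad centre is at scene (363,326) and top (446,247).

```bash
python3 - <<'E'
from h import *
a=read_camera('scene');b=read_camera('top')
T=lambda p,q:print(*[np.round(x,1) for x in tri([ray(a,*p),ray(b,*q)])])
for name,p,q in [('pad',(363,326.5),(446,247)),('padleftfront? ',(280+378/5,240+498/5),(325+548/5,180+392/5)),
 ('base front left',(280+203/5,240+230/5),(325+203/5,180+468/5)),('base front right',(280+300/5,240+450/5),(325+492/5,180+495/5)),
 ('plate front left',(280+137/5,240+318/5),(325+283/5,180+570/5)),('plate front right',(280+175/5,240+413/5),(325+410/5,180+583/5))]:
  print(name,end=' ');T(p,q)
print('knob scene z62',onplane(a,318,302.5,60),'top',onplane(b,397,277,60))
E
```

```text
pad [ 555.8 -368.4   78.5] [0.2 0.2]
padleftfront?  [ 550.3 -365.6   19.3] [11.9 11.9]
base front left [ 497.8 -224.7    8.2] [0.7 0.7]
base front right [ 514.2 -342.2    8.6] [1.2 1.2]
plate front left [ 456.4 -264.4   16. ] [0.7 0.7]
plate front right [ 462.5 -314.4   17.3] [1. 1.]
knob scene z62 [ 477.29936211 -284.98858788   60.        ] top [ 477.50255319 -286.01836466   60.        ]
```

```bash
cat >> h.py <<'E'
from scipy.spatial.transform import Rotation as Ro
def go(*ps,yaw=None):
    s=state(); R=Ro.from_euler('xyz',s['tcp_rot']).as_matrix()
    print('pos',s['eef_pos'].round(1),'rot',s['tcp_rot'].round(3),'F',s['ft_force'].round(1),'op',round(s['opening'],3),'t',round(s['t'],2))
    for p in ps: print('travel m',(R.T@(np.array(p,float)-s['eef_pos'])/1000).round(4))
    if yaw is not None: print('twist',-((yaw-s['tcp_rot'][2]+np.pi)%(2*np.pi)-np.pi))
E
python3 - <<'E'
from h import *
a=read_camera('scene');b=read_camera('top');w=read_camera('wrist')
o,d=ray(w,w['cx'],w['cy']);R=Ro.from_euler('xyz',state()['tcp_rot']).as_matrix()
print('wrist cam in tool',R.T@(o-state()['eef_pos']),R.T@d,'fx',w['fx'])
print('scope foot front',onplane(a,300,170,20),onplane(a,320,195,0),'eyep',tri([ray(a,277,57),ray(b,140,85)]),tri([ray(a,265,38),ray(b,180,85)]))
go((400,250,214),(430,0,200),yaw=3.268)
E
```

```text
wrist cam in tool [  70.30178075    0.54365469 -170.16206679] [-2.48164004e-01 -2.41205137e-04  9.68718003e-01] fx 365.2318771362839
scope foot front [525.37307523 124.52216685  20.        ] [562.296515    43.18458737   0.        ] eyep (array([494.87765274, 127.72230733, 407.86699762]), [np.float64(14.694607908146276), np.float64(14.694607908146192)]) (array([458.82542742,  47.39921942, 484.06216544]), [np.float64(10.148680234929698), np.float64(10.148680234929689)])
pos [240.4 576.9 214.6] rot [-3.142  0.     2.747] F [-0.7  0.2  0. ] op 0.999 t 0.45
travel m [-0.2731 -0.2404  0.0006]
travel m [-0.3969 -0.4596  0.0146]
twist -0.5211989867242748
```

Emit:
drive_tool:
  targets:
    - {"jaw":0.75,"travel":[-0.03,-0.034,0.02],"twist":-0.12}
    - {"jaw":0.75,"travel":[-0.055,-0.062,0.04],"twist":-0.24}
    - {"jaw":0.75,"travel":[-0.08,-0.09,0.06],"twist":-0.36}
    - {"jaw":0.75,"travel":[-0.11,-0.125,0.075],"twist":-0.48}
    - {"jaw":0.75,"travel":[-0.258,-0.295,0.075],"twist":-0.521}
    - {"jaw":0.75,"travel":[-0.258,-0.295,0.075],"twist":-0.521}
    - {"jaw":0.75,"travel":[-0.258,-0.295,0.075],"twist":-0.521}
    - {"jaw":0.75,"travel":[-0.258,-0.295,0.075],"twist":-0.521}

```text
t: 1.12
eef_pos: [341.8, 274.0, 141.4]
tcp_rot: [3.141, 0.0, -3.015]
ft_force: [1.6, 0.9, -0.1]
opening: 0.75
grip_force: 0.0
```

```bash
python3 -c "
from h import *
go((365,205,140),(410,0,140),(410,-120,140),(404,-247.5,140),yaw=3.268)"
```

```text
pos [341.8 274.  141.4] rot [ 3.141  0.    -3.015] F [ 1.6  0.9 -0.1] op 0.75 t 1.12
travel m [-0.0143 -0.0714  0.0014]
travel m [-0.033  -0.2804  0.0014]
travel m [-0.0178 -0.3995  0.0013]
travel m [ 0.0042 -0.5252  0.0013]
twist 0.0003040050441214248
```

Emit:
drive_tool:
  targets:
    - {"jaw":0.75,"travel":[-0.007,-0.036,0],"twist":0}
    - {"jaw":0.75,"travel":[-0.014,-0.071,0],"twist":0}
    - {"jaw":0.75,"travel":[-0.033,-0.28,0],"twist":0}
    - {"jaw":0.75,"travel":[-0.033,-0.28,0],"twist":0}
    - {"jaw":0.75,"travel":[-0.033,-0.28,0],"twist":0}
    - {"jaw":0.75,"travel":[-0.033,-0.28,0],"twist":0}
    - {"jaw":0.75,"travel":[-0.033,-0.28,0],"twist":0}
    - {"jaw":0.75,"travel":[-0.02,-0.36,0],"twist":0}

```text
t: 1.78
eef_pos: [409.4, -40.4, 141.6]
tcp_rot: [-3.141, 0.002, -3.015]
ft_force: [-0.1, 0.6, -0.6]
opening: 0.748
grip_force: 0.0
```

```bash
python3 -c "
from h import *
go((414,-247.5,140),yaw=3.268)"
```

```text
pos [409.4 -40.4 141.6] rot [-3.141e+00  2.000e-03 -3.015e+00] F [-0.1  0.6 -0.6] op 0.748 t 1.78
travel m [ 0.0215 -0.206   0.0017]
twist -0.00030131294510837847
```

Emit:
drive_tool:
  targets:
    - {"jaw":0.75,"travel":[0.0215,-0.206,0],"twist":0}
    - {"jaw":0.75,"travel":[0.0215,-0.206,0],"twist":0}
    - {"jaw":0.75,"travel":[0.0215,-0.206,0],"twist":0}
    - {"jaw":0.75,"travel":[0.0215,-0.206,0],"twist":0}
    - {"jaw":0.75,"travel":[0.0215,-0.206,0],"twist":0}
    - {"jaw":0.75,"travel":[0.0215,-0.206,0],"twist":0}
    - {"jaw":0.75,"travel":[0.0215,-0.206,0],"twist":0}

```text
t: 2.37
eef_pos: [412.3, -246.8, 141.1]
tcp_rot: [3.141, 0.0, -3.019]
ft_force: [-0.2, 1.2, -0.3]
opening: 0.75
grip_force: 0.0
```

```bash
python3 - <<'E'
from h import *
w=read_camera('wrist'); save(w,'w1'); print(proj(w,(414,-247.5,66.5)),proj(w,(550,-276.5,34)))
go((414,-247.5,60),(414,-247.5,13),yaw=3.268)
E
```

```text
(np.float64(314.95689693091066), np.float64(249.5044380837044)) (np.float64(263.4225439012872), np.float64(383.59196209722666))
pos [ 412.2 -245.3  141.1] rot [ 3.141 -0.    -3.017] F [-0.1  0.7 -0. ] op 0.748 t 2.42
travel m [-0.0015 -0.0024  0.0811]
travel m [-0.0015 -0.0025  0.1281]
twist -0.0019165103558869134
```

View pics/w1.png

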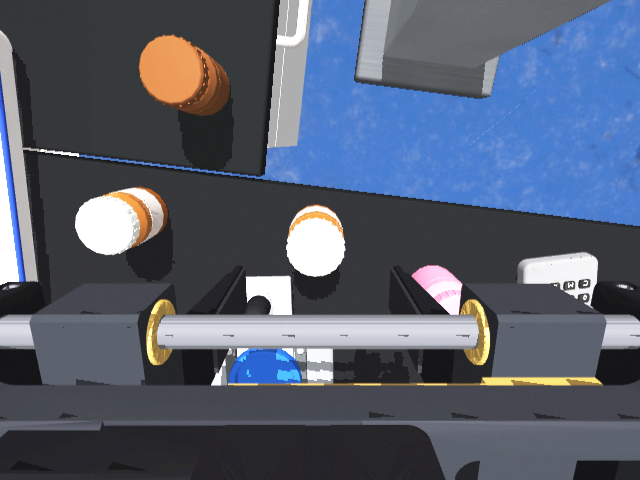

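The wrist view shows the jar's cap at (316,248), against a predicted (315,250), so the fix is good to about 1 mm. The finished jar is at (122,220) and the pink one at (437,288), both clear of the fingers. I'll go down and grip.

Emit:
drive_tool:
  targets:
    - {"jaw":0.75,"travel":[-0.001,-0.001,0.04],"twist":0}
    - {"jaw":0.75,"travel":[-0.001,-0.001,0.075],"twist":0}
    - {"jaw":0.75,"travel":[-0.001,-0.001,0.1],"twist":0}
    - {"jaw":0.75,"travel":[-0.001,-0.001,0.118],"twist":0}
    - {"jaw":0.75,"travel":[-0.001,-0.001,0.127],"twist":0}
    - {"jaw":0.75,"travel":[-0.001,-0.001,0.127],"twist":0}
    - {"jaw":0.6,"travel":[-0.001,-0.001,0.127],"twist":0}

```text
t: 3.0
eef_pos: [414.0, -245.2, 14.7]
tcp_rot: [3.141, -0.0, -3.014]
ft_force: [0.0, 0.6, -0.8]
opening: 0.718
grip_force: 0.0
```

Emit:
drive_tool:
  targets:
    - {"jaw":0.5,"travel":[0,0,0],"twist":0}
    - {"jaw":0.4,"travel":[0,0,0],"twist":0}
    - {"jaw":0.4,"travel":[0,0,0],"twist":0}
    - {"jaw":0.4,"travel":[0,0,0],"twist":0}
    - {"jaw":0.4,"travel":[0,0,0],"twist":0}
    - {"jaw":0.4,"travel":[0,0,0],"twist":0}

```text
t: 3.5
eef_pos: [414.1, -246.3, 15.1]
tcp_rot: [-3.141, 0.001, -3.015]
ft_force: [0.1, 1.0, 8.0]
opening: 0.462
grip_force: 30.0
```

Emit:
drive_tool:
  targets:
    - {"jaw":0.4,"travel":[0,0,-0.02],"twist":0}
    - {"jaw":0.4,"travel":[0,0,-0.05],"twist":0}
    - {"jaw":0.4,"travel":[0,0,-0.08],"twist":0}
    - {"jaw":0.4,"travel":[0,0,-0.085],"twist":0}
    - {"jaw":0.4,"travel":[0,0,-0.085],"twist":0}

```text
t: 3.92
eef_pos: [414.4, -246.5, 101.0]
tcp_rot: [-3.139, 0.003, -3.015]
ft_force: [-0.8, 0.6, -1.0]
opening: 0.459
grip_force: 30.0
```

```bash
python3 -c "
from h import *
go((550,-276.5,100),yaw=3.268)"
```

```text
pos [ 414.4 -246.5  101. ] rot [-3.139e+00  3.000e-03 -3.015e+00] F [-0.8  0.6 -1. ] op 0.459 t 3.92
travel m [-0.1308 -0.0469  0.0015]
twist -0.00026962878579084304
```

Emit:
drive_tool:
  targets:
    - {"jaw":0.4,"travel":[-0.03,-0.011,0],"twist":0}
    - {"jaw":0.4,"travel":[-0.065,-0.023,0],"twist":0}
    - {"jaw":0.4,"travel":[-0.1,-0.036,0],"twist":0}
    - {"jaw":0.4,"travel":[-0.12,-0.043,0],"twist":0}
    - {"jaw":0.4,"travel":[-0.13,-0.0465,0.0],"twist":0}
    - {"jaw":0.4,"travel":[-0.131,-0.047,0.02],"twist":0}
    - {"jaw":0.4,"travel":[-0.131,-0.047,0.035],"twist":0}
    - {"jaw":0.4,"travel":[-0.131,-0.047,0.035],"twist":0}

```text
t: 4.58
eef_pos: [548.0, -275.0, 59.9]
tcp_rot: [3.137, -0.005, -3.015]
ft_force: [0.0, -0.0, -0.8]
opening: 0.456
grip_force: 30.0
```

```bash
python3 - <<'E'
from h import *
go((550,-276.5,100),yaw=3.268)
w=read_camera('wrist'); b=read_camera('top'); a=read_camera('scene')
z=lambda c,u,v,k:cv2.resize(c['frame'][v-24*k:v+24*k,u-32*k:u+32*k,::-1],(400,300),interpolation=cv2.INTER_CUBIC)
p=[int(x) for x in proj(w,(550,-276.5,50))]; print(p)
cv2.imwrite('pics/n1.png',np.vstack([np.hstack([z(a,348,292,1),z(b,396,245,1)]),np.hstack([cv2.resize(w['frame'][...,::-1],(400,300)),z(w,320,200,4)])]))
def bl(c,u,v):
    f=c['frame'].astype(int);m=(f[...,2]>f[...,0]+70)&(f[...,2]>100); ys,xs=np.nonzero(m[v-22:v+22,u-22:u+22]);return xs.min()+u-22,xs.max()+u-22,ys.min()+v-22,ys.max()+v-22
print(bl(a,348,298),bl(b,395,251))
E
```

```text
pos [ 548.  -275.    59.9] rot [ 3.137 -0.005 -3.015] F [ 0.  -0.  -0.8] op 0.456 t 4.58
travel m [-0.0016 -0.0016 -0.0401]
twist -0.00020453476128956538
[312, 284]
(np.int64(334), np.int64(349), np.int64(289), np.int64(310)) (np.int64(381), np.int64(410), np.int64(246), np.int64(265))
```

View pics/n1.png

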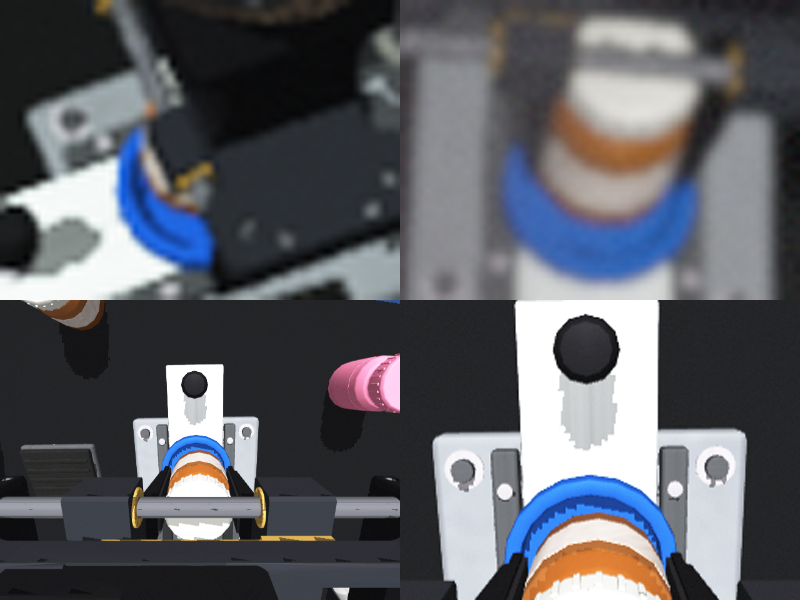

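The picture shows the jar hanging over the cup, with the blue rim round its foot. In the wrist view the knob top is at about (311,135), the front edge of the cup at (314,216), and the jar is close to centred. I'll refine the nest position from the wrist view.

```bash
python3 - <<'E'
from h import *
w=read_camera('wrist'); f=w['frame'].astype(int)
m=(f.max(2)<70); e,a=blob(w,m,311,133,26); print(e,a)
K=onplane(w,*e[0],62); print('knob',K)
y=.127; ex=np.array([np.cos(y),np.sin(y),0]); print('nest from knob',K+75*ex)
bm=(f[...,2]>f[...,0]+60)&(f[...,2]>100); bm[:,:200]=0;bm[:,440:]=0; bm[:200]=0
ys,xs=np.nonzero(bm); top={}
pts=[(u,ys[xs==u].min()) for u in range(xs.min(),xs.max()+1) if (xs==u).any()]
P=np.array([onplane(w,u,v,34)[:2] for u,v in pts]); 
# circle fit with known radius 32
from scipy.optimize import least_squares
r=least_squares(lambda c:np.hypot(*(P-c).T)-32,[550,-276],loss='soft_l1'); print('nest from rim',r.x,len(P),np.abs(r.fun).mean())
# plate edges yaw
wm=(f.min(2)>200)
L=[];Rr=[]
for v in range(110,205,5):
    q=np.nonzero(wm[v,240:390])[0]+240
    if len(q)>20: L.append(onplane(w,q.min(),v,23)[:2]);Rr.append(onplane(w,q.max(),v,23)[:2])
for A in(L,Rr):
    A=np.array(A);p=np.polyfit(A[:,0],A[:,1],1);print('edge yaw',p[0],'y at 500',np.polyval(p,500))
go((550,-276.5,45),yaw=3.268)
E
```

```text
((313.5958251953125, 132.11170959472656), (41.04975509643555, 42.194007873535156), 171.45108032226562) 1358
knob [ 475.13590083 -286.38995693   62.        ]
nest from knob [ 549.53187585 -276.89054107   62.        ]
nest from rim [ 548.71905339 -275.86305408] 109 0.29780278178536973
edge yaw -0.1643753358937105 y at 500 -313.6436135916737
edge yaw 0.49606721296162226 y at 500 -248.49798891643368
pos [ 549.7 -276.3   64.5] rot [-3.142  0.    -3.016] F [ 0.5 -0.7 -0.1] op 0.459 t 4.78
travel m [-0.0003 -0.0003  0.0195]
twist -0.00038000692348028053
```

Emit:
drive_tool:
  targets:
    - {"jaw":0.4,"travel":[0,0,0.008],"twist":0}
    - {"jaw":0.4,"travel":[0,0,0.014],"twist":0}
    - {"jaw":0.4,"travel":[0,0,0.019],"twist":0}
    - {"jaw":0.4,"travel":[0,0,0.022],"twist":0}
    - {"jaw":0.4,"travel":[0,0,0.0235],"twist":0}
    - {"jaw":0.4,"travel":[0,0,0.0235],"twist":0}

```text
t: 5.28
eef_pos: [549.7, -275.9, 41.1]
tcp_rot: [3.141, 0.0, -3.015]
ft_force: [-1.1, 2.3, 4.0]
opening: 0.461
grip_force: 30.0
```

Emit:
drive_tool:
  targets:
    - {"jaw":0.5,"travel":[0,0,0],"twist":0}
    - {"jaw":0.6,"travel":[0,0,0],"twist":0}
    - {"jaw":0.7,"travel":[0,0,0],"twist":0}
    - {"jaw":0.7,"travel":[0,0,0],"twist":0}
    - {"jaw":0.7,"travel":[0,0,0],"twist":0}
    - {"jaw":0.7,"travel":[0,0,0],"twist":0}

```text
t: 5.78
eef_pos: [549.6, -276.1, 40.7]
tcp_rot: [3.142, 0.0, -3.015]
ft_force: [0.6, -0.3, -0.6]
opening: 0.699
grip_force: 0.0
```

Emit:
drive_tool:
  targets:
    - {"jaw":0.7,"travel":[0,0,-0.02],"twist":0}
    - {"jaw":0.7,"travel":[0,0,-0.055],"twist":0}
    - {"jaw":0.7,"travel":[0,0,-0.09],"twist":0}
    - {"jaw":0.7,"travel":[0,0,-0.09],"twist":0}
    - {"jaw":0.7,"travel":[0.03,0,-0.09],"twist":0}
    - {"jaw":0.6,"travel":[0.06,0,-0.09],"twist":0}
    - {"jaw":0.6,"travel":[0.075,0,-0.09],"twist":0}
    - {"jaw":0.6,"travel":[0.075,0,-0.09],"twist":0}

```text
t: 6.45
eef_pos: [472.9, -285.6, 130.9]
tcp_rot: [3.141, -0.001, -3.017]
ft_force: [1.6, -0.4, -0.1]
opening: 0.611
grip_force: 0.0
```

```bash
python3 - <<'E'
from h import *
b=read_camera('top'); w=read_camera('wrist')
go((475,-285.9,80),(475,-285.9,32),yaw=3.268)
f=b['frame'][215:275,355:435,::-1]
cv2.imwrite('pics/n2.png',np.hstack([cv2.resize(f,(400,300),interpolation=2),cv2.resize(w['frame'][...,::-1],(400,300))]))
E
```

```text
pos [ 475.5 -285.9  131. ] rot [-3.141e+00  1.000e-03 -3.016e+00] F [ 0.8 -0.4  0. ] op 0.598 t 6.55
travel m [0.0006 0.0001 0.051 ]
travel m [0.0006 0.0002 0.099 ]
twist -0.0011340328047175774
```

View pics/n2.png

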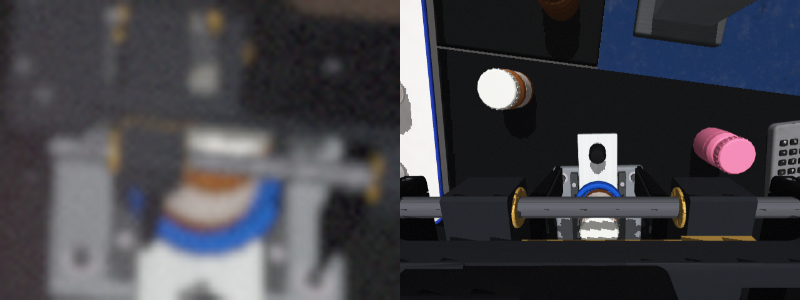

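The jar stands upright in the blue cup, seen in the wrist view near (600,215), with the knob at (597,153). Next I'll pinch the knob.

Emit:
drive_tool:
  targets:
    - {"jaw":0.55,"travel":[0,0,0.035],"twist":0}
    - {"jaw":0.5,"travel":[0,0,0.065],"twist":0}
    - {"jaw":0.5,"travel":[0,0,0.085],"twist":0}
    - {"jaw":0.5,"travel":[0,0,0.097],"twist":0}
    - {"jaw":0.5,"travel":[0,0,0.097],"twist":0}
    - {"jaw":0.4,"travel":[0,0,0.097],"twist":0}
    - {"jaw":0.3,"travel":[0,0,0.097],"twist":0}
    - {"jaw":0.2,"travel":[0,0,0.097],"twist":0}

```text
t: 7.22
eef_pos: [476.0, -285.8, 34.7]
tcp_rot: [-3.14, 0.001, -3.015]
ft_force: [-0.7, -0.4, 0.1]
opening: 0.347
grip_force: 0.0
```

Emit:
drive_tool:
  targets:
    - {"jaw":0.15,"travel":[0,0,0],"twist":0}
    - {"jaw":0.15,"travel":[0,0,0],"twist":0}
    - {"jaw":0.15,"travel":[0,0,0],"twist":0}
    - {"jaw":0.15,"travel":[0,0,0],"twist":0}

```text
t: 7.55
eef_pos: [476.3, -287.1, 34.7]
tcp_rot: [-3.138, 0.003, -3.016]
ft_force: [1.9, -7.4, -0.7]
opening: 0.203
grip_force: 30.0
```

Emit:
drive_tool:
  targets:
    - {"jaw":0.15,"travel":[-0.002,0,0],"twist":0}
    - {"jaw":0.15,"travel":[-0.006,0,0],"twist":0}
    - {"jaw":0.15,"travel":[-0.012,0,0],"twist":0}
    - {"jaw":0.15,"travel":[-0.018,0,0],"twist":0}
    - {"jaw":0.15,"travel":[-0.024,0,0],"twist":0}
    - {"jaw":0.15,"travel":[-0.03,0,0],"twist":0}
    - {"jaw":0.15,"travel":[-0.036,0,0],"twist":0}
    - {"jaw":0.15,"travel":[-0.04,0,0],"twist":0}

```text
t: 8.22
eef_pos: [515.7, -281.5, 34.6]
tcp_rot: [-3.14, 0.001, -3.015]
ft_force: [-1.5, -5.2, 1.9]
opening: 0.2
grip_force: 30.0
```

Emit:
drive_tool:
  targets:
    - {"jaw":0.15,"travel":[-0.006,0,0],"twist":0}
    - {"jaw":0.15,"travel":[-0.012,0,0],"twist":0}
    - {"jaw":0.15,"travel":[-0.018,0,0],"twist":0}
    - {"jaw":0.15,"travel":[-0.024,0,0],"twist":0}
    - {"jaw":0.15,"travel":[-0.03,0,0],"twist":0}
    - {"jaw":0.15,"travel":[-0.035,0,0],"twist":0}
    - {"jaw":0.15,"travel":[-0.038,0,0],"twist":0}
    - {"jaw":0.15,"travel":[-0.039,0,0],"twist":0}

```text
t: 8.88
eef_pos: [554.2, -276.0, 34.6]
tcp_rot: [-3.14, 0.001, -3.015]
ft_force: [-7.1, -6.3, 9.2]
opening: 0.197
grip_force: 30.0
```

Emit:
drive_tool:
  targets:
    - {"jaw":0.15,"travel":[-0.001,0,0],"twist":0}
    - {"jaw":0.15,"travel":[-0.0015,0,0],"twist":0}
    - {"jaw":0.15,"travel":[-0.0015,0,0],"twist":0}

```text
t: 9.13
eef_pos: [554.2, -276.0, 34.6]
tcp_rot: [-3.141, -0.002, -3.015]
ft_force: [-10.2, -5.6, 9.6]
opening: 0.197
grip_force: 30.0
```

Emit:
drive_tool:
  targets:
    - {"jaw":0.15,"travel":[-0.001,0,0],"twist":0}
    - {"jaw":0.15,"travel":[-0.002,0,0],"twist":0}
    - {"jaw":0.15,"travel":[-0.003,0,0],"twist":0}
    - {"jaw":0.15,"travel":[-0.003,0,0],"twist":0}

```text
t: 9.47
eef_pos: [554.4, -275.9, 34.6]
tcp_rot: [3.14, -0.007, -3.015]
ft_force: [-27.3, -11.3, 18.8]
opening: 0.198
grip_force: 30.0
```

Emit:
drive_tool:
  targets:
    - {"jaw":0.15,"travel":[0.0035,0,0],"twist":0}
    - {"jaw":0.25,"travel":[0.0035,0,0],"twist":0}
    - {"jaw":0.4,"travel":[0.0035,0,0],"twist":0}
    - {"jaw":0.4,"travel":[0.0035,0,0],"twist":0}
    - {"jaw":0.4,"travel":[0.0035,0,0],"twist":0}

```text
t: 9.88
eef_pos: [554.9, -275.1, 33.7]
tcp_rot: [3.141, -0.0, -3.015]
ft_force: [0.7, -0.5, -0.6]
opening: 0.381
grip_force: 0.0
```

```bash
python3 - <<'E'
from h import *
go((554,-276,130),(553,-367,130),(553,-367,95),yaw=3.268)
E
```

```text
pos [ 554.9 -275.1   33.7] rot [ 3.141 -0.    -3.015] F [ 0.7 -0.5 -0.6] op 0.381 t 9.88
travel m [ 0.001  -0.0007 -0.0963]
travel m [ 0.0134 -0.0909 -0.0964]
travel m [ 0.0134 -0.0909 -0.0614]
twist 0.00010232307234758764
```

Emit:
drive_tool:
  targets:
    - {"jaw":0.4,"travel":[0,0,-0.025],"twist":0}
    - {"jaw":0.4,"travel":[0,0,-0.055],"twist":0}
    - {"jaw":0.3,"travel":[0.002,0,-0.082],"twist":0}
    - {"jaw":0.2,"travel":[0.012,-0.03,-0.082],"twist":0}
    - {"jaw":0.1,"travel":[0.0125,-0.065,-0.082],"twist":0}
    - {"jaw":0,"travel":[0.0125,-0.0915,-0.082],"twist":0}
    - {"jaw":0,"travel":[0.0125,-0.0915,-0.082],"twist":0}
    - {"jaw":0,"travel":[0.0125,-0.0915,-0.082],"twist":0}

```text
t: 10.55
eef_pos: [553.5, -368.6, 115.2]
tcp_rot: [3.141, -0.0, -3.017]
ft_force: [0.3, -0.7, -0.3]
opening: 0.044
grip_force: 0.0
```

```bash
python3 - <<'E'
from h import *
go((554,-367,86))
a=read_camera('scene');b=read_camera('top');save(a,'s3');save(b,'t3')
w=read_camera('wrist')
z=lambda c,u,v:cv2.resize(c['frame'][v-45:v+45,u-60:u+60,::-1],(400,300),interpolation=2)
cv2.imwrite('pics/p1.png',np.hstack([z(a,370,305),cv2.resize(w['frame'][...,::-1],(400,300))]))
E
```

```text
pos [ 553.5 -368.6  115.2] rot [ 3.141 -0.    -3.017] F [ 0.3 -0.7 -0.3] op 0.044 t 10.55
travel m [-0.0007  0.0015  0.0292]
```

View pics/p1.png

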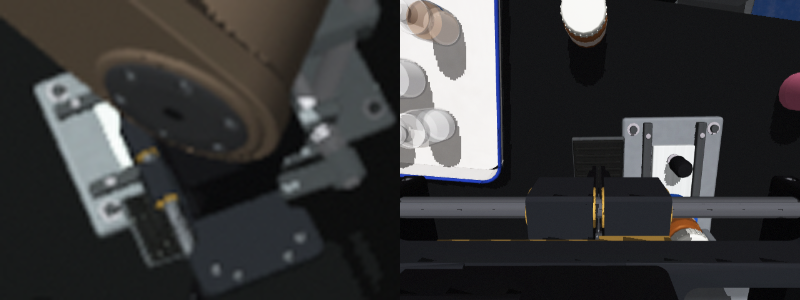

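The wrist view shows the closed fingers centred over the pad at about (600,155). The slide is home, with the knob at (680,166). I'll press in small steps and watch the force.

Emit:
drive_tool:
  targets:
    - {"jaw":0,"travel":[0,0,0.012],"twist":0}
    - {"jaw":0,"travel":[0,0,0.024],"twist":0}
    - {"jaw":0,"travel":[0,0,0.03],"twist":0}
    - {"jaw":0,"travel":[0,0,0.035],"twist":0}
    - {"jaw":0,"travel":[0,0,0.04],"twist":0}
    - {"jaw":0,"travel":[0,0,0.04],"twist":0}

```text
t: 11.2
eef_pos: [553.4, -367.6, 74.7]
tcp_rot: [3.141, -0.001, -3.015]
ft_force: [-1.2, 1.6, 4.5]
opening: 0.006
grip_force: 1.9
```

Emit:
drive_tool:
  targets:
    - {"jaw":0,"travel":[0,0,0.003],"twist":0}
    - {"jaw":0,"travel":[0,0,0.006],"twist":0}
    - {"jaw":0,"travel":[0,0,0.009],"twist":0}
    - {"jaw":0,"travel":[0,0,0.012],"twist":0}
    - {"jaw":0,"travel":[0,0,0.012],"twist":0}

```text
t: 11.62
eef_pos: [553.3, -368.1, 63.9]
tcp_rot: [-3.141, -0.001, -3.015]
ft_force: [-6.5, 0.6, 9.2]
opening: 0.004
grip_force: 4.3
```

Emit:
drive_tool:
  targets:
    - {"jaw":0,"travel":[0,0,0.002],"twist":0}
    - {"jaw":0,"travel":[0,0,0.004],"twist":0}
    - {"jaw":0,"travel":[0,0,0.004],"twist":0}

```text
t: 11.87
eef_pos: [552.9, -368.1, 60.2]
tcp_rot: [3.142, -0.001, -3.015]
ft_force: [-8.1, 0.4, 11.3]
opening: 0.003
grip_force: 5.2
```

Emit:
drive_tool:
  targets:
    - {"jaw":0,"travel":[0,0,0.002],"twist":0}
    - {"jaw":0,"travel":[0,0,0.004],"twist":0}
    - {"jaw":0,"travel":[0,0,0.004],"twist":0}

```text
t: 12.12
eef_pos: [552.8, -368.1, 56.3]
tcp_rot: [3.142, -0.001, -3.015]
ft_force: [-9.5, -0.2, 11.8]
opening: 0.004
grip_force: 5.9
```

Emit:
drive_tool:
  targets:
    - {"jaw":0,"travel":[0,0,0.002],"twist":0}
    - {"jaw":0,"travel":[0,0,0.003],"twist":0}
    - {"jaw":0,"travel":[0,0,0.003],"twist":0}

```text
t: 12.37
eef_pos: [552.8, -368.2, 53.3]
tcp_rot: [3.142, -0.001, -3.015]
ft_force: [-9.9, 0.5, 12.1]
opening: 0.008
grip_force: 6.2
```

Emit:
drive_tool:
  targets:
    - {"jaw":0,"travel":[0,0,0.002],"twist":0}
    - {"jaw":0,"travel":[0,0,0.003],"twist":0}
    - {"jaw":0,"travel":[0,0,0.003],"twist":0}

```text
t: 12.62
eef_pos: [552.8, -368.2, 51.2]
tcp_rot: [-3.141, -0.001, -3.015]
ft_force: [-12.9, 0.4, 20.8]
opening: 0.004
grip_force: 10.3
```

Emit:
drive_tool:
  targets:
    - {"jaw":0,"travel":[0,0,0.0006],"twist":0}
    - {"jaw":0,"travel":[0,0,0.0006],"twist":0}
    - {"jaw":0,"travel":[0,0,0.0006],"twist":0}
    - {"jaw":0,"travel":[0,0,0.0006],"twist":0}

```text
t: 12.95
eef_pos: [552.8, -368.2, 51.0]
tcp_rot: [-3.141, -0.001, -3.015]
ft_force: [-13.7, 1.5, 21.8]
opening: 0.007
grip_force: 11.6
```

Emit:
drive_tool:
  targets:
    - {"jaw":0,"travel":[0,0,0.0008],"twist":0}
    - {"jaw":0,"travel":[0,0,0.0008],"twist":0}
    - {"jaw":0,"travel":[0,0,0.0008],"twist":0}
    - {"jaw":0,"travel":[0,0,0.0008],"twist":0}

```text
t: 13.28
eef_pos: [552.8, -368.2, 50.6]
tcp_rot: [-3.141, -0.001, -3.015]
ft_force: [-14.9, 2.6, 26.0]
opening: 0.003
grip_force: 13.3
```

The pedal is solid at 26 N, at about 0.26 rad. I'll let it rise and go back to the knob.

Emit:
drive_tool:
  targets:
    - {"jaw":0,"travel":[0,0,-0.006],"twist":0}
    - {"jaw":0,"travel":[0,0,-0.014],"twist":0}
    - {"jaw":0,"travel":[0,0,-0.022],"twist":0}
    - {"jaw":0,"travel":[0,0,-0.03],"twist":0}
    - {"jaw":0,"travel":[0,0,-0.038],"twist":0}
    - {"jaw":0,"travel":[0,0,-0.05],"twist":0}
    - {"jaw":0,"travel":[0,0,-0.065],"twist":0}
    - {"jaw":0,"travel":[0,0,-0.065],"twist":0}

```text
t: 13.95
eef_pos: [554.4, -368.4, 116.2]
tcp_rot: [-3.139, 0.002, -3.015]
ft_force: [-0.1, -0.4, 0.9]
opening: 0.005
grip_force: 0.0
```

```bash
python3 - <<'E'
from h import *
go((554.5,-276,115),(554.5,-276,34.5),yaw=3.268)
E
```

```text
pos [ 554.4 -368.4  116.2] rot [-3.139e+00  2.000e-03 -3.015e+00] F [-0.1 -0.4  0.9] op 0.005 t 13.95
travel m [-0.0117  0.0917  0.001 ]
travel m [-0.0115  0.0919  0.0815]
twist -4.22952370975338e-05
```

Emit:
drive_tool:
  targets:
    - {"jaw":0.1,"travel":[-0.004,0.03,0],"twist":0}
    - {"jaw":0.3,"travel":[-0.008,0.06,0],"twist":0}
    - {"jaw":0.45,"travel":[-0.0117,0.085,0],"twist":0}
    - {"jaw":0.45,"travel":[-0.0117,0.0917,0],"twist":0}
    - {"jaw":0.45,"travel":[-0.0117,0.0917,0.0],"twist":0}
    - {"jaw":0.45,"travel":[-0.0117,0.0917,0.03],"twist":0}
    - {"jaw":0.45,"travel":[-0.0117,0.0917,0.03],"twist":0}

```text
t: 14.53
eef_pos: [552.4, -275.4, 79.8]
tcp_rot: [3.139, -0.004, -3.016]
ft_force: [-0.0, 0.6, -0.4]
opening: 0.426
grip_force: 0.0
```

Emit:
drive_tool:
  targets:
    - {"jaw":0.45,"travel":[0,0,0.02],"twist":0}
    - {"jaw":0.45,"travel":[0,0,0.04],"twist":0}
    - {"jaw":0.45,"travel":[0,0,0.051],"twist":0}
    - {"jaw":0.35,"travel":[0,0,0.051],"twist":0}
    - {"jaw":0.25,"travel":[0,0,0.051],"twist":0}
    - {"jaw":0.15,"travel":[0,0,0.051],"twist":0}
    - {"jaw":0.15,"travel":[0,0,0.051],"twist":0}
    - {"jaw":0.15,"travel":[0,0,0.051],"twist":0}

```text
t: 15.2
eef_pos: [554.3, -276.1, 33.5]
tcp_rot: [-3.14, 0.002, -3.015]
ft_force: [-0.3, -4.2, 3.1]
opening: 0.202
grip_force: 30.0
```

Emit:
drive_tool:
  targets:
    - {"jaw":0.15,"travel":[0,0,0],"twist":0}
    - {"jaw":0.15,"travel":[0,0,0],"twist":0}
    - {"jaw":0.15,"travel":[0,0,0],"twist":0}

```text
t: 15.45
eef_pos: [554.3, -276.0, 33.5]
tcp_rot: [-3.14, 0.002, -3.015]
ft_force: [-1.8, -4.2, 6.4]
opening: 0.2
grip_force: 30.0
```

Gripped. Now I'll draw the slide out gently.

Emit:
drive_tool:
  targets:
    - {"jaw":0.15,"travel":[0.002,0,0],"twist":0}
    - {"jaw":0.15,"travel":[0.006,0,0],"twist":0}
    - {"jaw":0.15,"travel":[0.012,0,0],"twist":0}
    - {"jaw":0.15,"travel":[0.018,0,0],"twist":0}
    - {"jaw":0.15,"travel":[0.024,0,0],"twist":0}
    - {"jaw":0.15,"travel":[0.03,0,0],"twist":0}
    - {"jaw":0.15,"travel":[0.036,0,0],"twist":0}
    - {"jaw":0.15,"travel":[0.04,0,0],"twist":0}

```text
t: 16.12
eef_pos: [515.0, -281.6, 33.5]
tcp_rot: [-3.139, 0.003, -3.016]
ft_force: [3.6, -5.6, 4.3]
opening: 0.198
grip_force: 30.0
```

Emit:
drive_tool:
  targets:
    - {"jaw":0.15,"travel":[0.006,0,0],"twist":0}
    - {"jaw":0.15,"travel":[0.012,0,0],"twist":0}
    - {"jaw":0.15,"travel":[0.018,0,0],"twist":0}
    - {"jaw":0.15,"travel":[0.024,0,0],"twist":0}
    - {"jaw":0.15,"travel":[0.03,0,0],"twist":0}
    - {"jaw":0.15,"travel":[0.035,0,0],"twist":0}
    - {"jaw":0.15,"travel":[0.038,0,0],"twist":0}
    - {"jaw":0.15,"travel":[0.0395,0,0],"twist":0}

```text
t: 16.78
eef_pos: [476.1, -287.2, 33.5]
tcp_rot: [-3.138, 0.004, -3.016]
ft_force: [4.8, -8.0, 4.1]
opening: 0.199
grip_force: 30.0
```

Emit:
drive_tool:
  targets:
    - {"jaw":0.15,"travel":[0.001,0,0],"twist":0}
    - {"jaw":0.15,"travel":[0.002,0,0],"twist":0}
    - {"jaw":0.15,"travel":[0.002,0,0],"twist":0}

```text
t: 17.03
eef_pos: [475.3, -287.3, 33.5]
tcp_rot: [-3.137, 0.005, -3.016]
ft_force: [9.3, -5.9, 1.7]
opening: 0.197
grip_force: 30.0
```

It's at the out stop. Release, rise straight up and back away.

Emit:
drive_tool:
  targets:
    - {"jaw":0.15,"travel":[-0.001,0,0],"twist":0}
    - {"jaw":0.3,"travel":[-0.001,0,0],"twist":0}
    - {"jaw":0.45,"travel":[-0.001,0,0],"twist":0}
    - {"jaw":0.45,"travel":[-0.001,0,0],"twist":0}
    - {"jaw":0.45,"travel":[-0.001,0,0],"twist":0}

```text
t: 17.45
eef_pos: [473.6, -285.1, 32.2]
tcp_rot: [3.141, -0.001, -3.015]
ft_force: [0.2, 0.4, -1.0]
opening: 0.416
grip_force: 0.0
```

Emit:
drive_tool:
  targets:
    - {"jaw":0.45,"travel":[0,0,-0.03],"twist":0}
    - {"jaw":0.45,"travel":[0,0,-0.065],"twist":0}
    - {"jaw":0.45,"travel":[0,0,-0.1],"twist":0}
    - {"jaw":0.45,"travel":[0,0.04,-0.1],"twist":0}
    - {"jaw":0.45,"travel":[0.04,0.08,-0.1],"twist":0}
    - {"jaw":0.45,"travel":[0.04,0.15,-0.1],"twist":0}
    - {"jaw":0.45,"travel":[0.04,0.15,-0.1],"twist":0}
    - {"jaw":0.45,"travel":[0.04,0.15,-0.1],"twist":0}

```text
t: 18.12
eef_pos: [412.1, -136.6, 132.4]
tcp_rot: [3.139, -0.003, -3.013]
ft_force: [1.3, -0.1, 1.6]
opening: 0.451
grip_force: 0.0
```

```bash
python3 - <<'E'
from h import *
go()
a=read_camera('scene');b=read_camera('top')
z=lambda c,u,v:cv2.resize(c['frame'][v-45:v+45,u-60:u+60,::-1],(400,300),interpolation=2)
cv2.imwrite('pics/f.png',np.hstack([z(a,350,300),z(b,405,250)]))
for n,ps in(('jar',[(350,293),(397,246)]),):
  for c,(u,v),t in zip((a,b),ps,(225,185)):
    f=c['frame'].astype(int); print(n,blob(c,(f.min(2)>t)&(f.max(2)-f.min(2)<30),u,v,15), proj(c,(549.5,-276.4,88-2.5)))
E
```

```text
pos [ 412.1 -136.6  132.4] rot [ 3.139e+00 -3.000e-03 -3.013e+00] F [ 1.3 -0.1  1.6] op 0.451 t 18.12
jar (((348.2798156738281, 286.900634765625), (16.277969360351562, 17.320924758911133), 90.52649688720703), np.int32(231)) (np.float64(348.78820187191354), np.float64(287.2626982631377))
jar (((399.07781982421875, 238.3632354736328), (17.814640045166016, 19.28639030456543), 124.10185241699219), np.int32(270)) (np.float64(399.71948039184065), np.float64(238.32609925493594))
```

View pics/f.png

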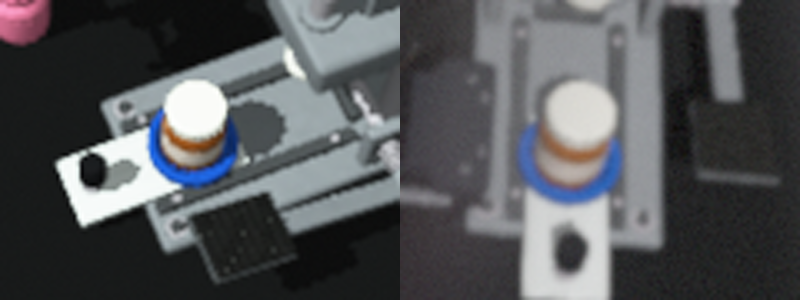

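The picture shows the jar upright in the blue cup on the drawn-out slide. Its cap centre at scene (348,287) / top (399,238) is where a capped jar's should be. The pedal is up, with its pad at crop (243,235). I'm handing it in.

```bash
python3 -c "
from cell import job_done
print(job_done())"
```

```text
the job is handed in; nothing more can be done
None
```

I've handed the job in: the jar's cap is pressed home (the pedal came up solid at 26 N), the pedal is up, and the slide is drawn fully out with the jar upright in its nest; the hand-in gave no verdict.

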